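Lean the job clipboard on its reading stand

ROBOT

A 6-joint arm with a two-finger parallel gripper is mounted at the origin on the work surface. World frame = base frame: x ahead of the robot, y to its left, z up, the work surface at z = 0. Lengths are in mm, angles in rad, forces in N, time in s.
With the tool pointing down it reaches from about 350 to 875 mm from the base axis. Payload 4.2 kg.
Tool frame: the origin (TCP) lies on the mounting face of the last link; the fingertips stand 173 mm ahead of it and the grasp point (between the pads) lies 155 mm ahead of it; z points along the fingers, y is the line along which they close (so a half turn about z gives the same grasp; the last joint's range is limited). The gripper opens to 85 mm and grips with 20 to 120 N. Pads are 22 mm wide; open, the fingers measure 114 mm over their backs; the gripper's body (76 mm by 85 mm) begins 54 mm behind the grasp point. The pads swing forward as they close: fully open they stand 13 mm farther back than shut.
Start: joints at [-0.843, 0.385, 0.008, 0, -1.194, -0.259], TCP at [282.397, -557.541, 404.712] pointing down, gripper open.
Joint ranges: [-3.14, 3.14], [-1.21, 2.06], [-1.07, 1.41], [-3.16, 2.05], [-2.99, -0.16], [-3.1, 3.1]. Speed limits (rad/s): [2.79, 2.79, 3.14, 3.14, 3.14, 3.14].

INTERFACE

Orientations are given as a unit quaternion [x, y, z, w].
In Python, from bench import arm gives the robot as it stands. The module is installed in compiled form; this text tells all that it offers.
- The arm moves only by the tool move_arm, never from a script. Its arguments are lists of equal length, an entry for each row: "fingers": the finger opening in mm, from 0 to 85.4; "travel": the shift along the tool's x, y, z in mm, a list of three; "dr": the turn, a rotation vector about the tool's x, y, z in rad, a list of three. A call has 1 to 10 rows; each row is the pose to reach, as a shift and turn from the pose commanded when the call began, along the tool's axes at that moment; what a row does not reach only later rows make up. A row lasts 1/10 s, in which the tool goes at most 50 mm and 8.59 degrees, less where a joint would pass 70% of its speed; a pose out of reach is approached as far as the arm can. A call with a gripper value outside its range is refused whole. The fingers move at their own pace and stop on an object; the grip force is fixed at half the most. Time passes only in rows, so rows that repeat a pose let the fingers close. It gives the time, the measured TCP pose, the force, the opening and the grip force at its end, in the units of the state.
- arm.read_state(): the state, without advancing time (a new reading comes with each control period).
- arm.get_image(name): name is "scene" or "top" or "wrist"; returns the picture (420x560x3 uint8, red, green, blue); there is no depth.
- arm.camera_model(name): a dict with "intrinsics" (3x3 intrinsics, pixels), "k1" (the pictures are not rectified: a ray, as slopes to the right and down, at radius r is drawn at 1 + k1 r^2 times it, then the intrinsics apply), "pose" (4x4, takes a point from camera to world coordinates). Camera axes: x right, y up, looking along -z (the intrinsics and any distortion apply to the point x, -y, -z); pixel columns grow to the right and rows downward; lengths in mm; the calibration is good to about 2 mm. A picture is of the moment at which its call begins: read the wrist's pose just before it. camera_model takes no time and is no camera call; for the wrist camera it gives the pose at the moment of the call.
- arm.job_done(): hands the job in; it is judged then, once.
The state is a dict: "clock": time; "joints": joint angles; "joint_vel": joint speeds; "joint_efforts": joint torques, N m; "position": TCP position; "ee_rot": TCP orientation; "contact_force": force on the tool from outside, world axes, zero at the start; "wrist_torque": the same for the moment, N m; "gripper_width": finger opening in mm; "grasp_force": force on a finger pad.
Only numpy, scipy, OpenCV 4.12 (cv2) and the standard library are available. Lean on these libraries where they do the work, as an engineer would, in place of code of your own. Each camera call takes 0.05 s, during which the arm holds its last target. There are 200 camera calls.

TASK

Lift the clipboard up and off its hook and lean it on the reading stand: bottom edge on the black rubber ledge behind the yellow lip, back against the blue backrest, clip at the top, sheet facing outward, straight and about in the middle. Do it gently, and keep hold of it until its bottom edge stands on the ledge and its back rests firmly on the backrest together, then let go without it dropping or slapping back. Leave the spray can, tape roll and screwdriver where they are.

Things in the scene. Friction and masses are not known exactly. Their poses are not given: they have to be found in the camera images.
- hook: Hook stand, fixed: grey base 130 x 110 x 10 mm, post 14 mm thick, 219 mm high, with a hook of 8 mm round rod that runs out 62 mm along +x to a short upturned tip. Origin: on the bench at the post's axis; +x is the way the hook points, z up. Rod's top at z = 210 mm; tip's top at z = 218, x = 71 mm.
- board: Loose brown clipboard, 0.18 to 0.35 kg, hanging on the hook: 160 wide (y), 190 high (z), 6 mm thick (x). Origin: middle of its bottom edge; z runs up the board, +x out of the front with sheet and steel clip (z = 121 to 148 mm, 74 mm wide, 11 mm proud). Beside the slot, above z = 150 mm, both faces are bare for a pinch from above.
- board_slot (a point): Top middle of the clipboard's hanging slot (24 mm wide, 28 mm high), where it rests on the hook's rod: 180 mm above the board's origin, 10 mm below its top edge. Axes as the board's.
- prop: Reading stand, fixed: grey base plate (x = -135 to -5 mm) and a blue backrest plate, 130 wide, 110 mm long, hinged at its lower end and stiff. It leans back (top to -x) 9 to 22 degrees from vertical; the angle varies and is not measured: look or feel for it. Origin: on the bench under the hinge line (along y, z = 10 mm, in the backrest's front face); +x is its front, z up.
- ledge: Ledge of the reading stand, fixed in front of the backrest: black rubber floor, top at z = 8 mm, 28 mm deep (x = -14 to 14 mm), 180 mm long (y), with a yellow lip along its front (x = 14 to 22 mm, top at z = 22 mm). Origin: on the bench under the middle of the rubber; axes as the stand's, whose origin lies 16 mm behind (-x).
- can: Bystander: red spray can, standing, 54 mm across and 150 mm high. Origin: centre of its underside.
- tape: Bystander: black tape roll lying flat, 90 mm across and 24 mm high. Origin: centre of its underside.
- driver: Bystander: red-handled screwdriver lying on the bench, about 200 mm long along its x axis.
Mind the look-alikes: they are no part of the job. Of the things shaped like the board, the brown one is meant.

How it is judged:
By the outcome, as a careful person would: the job done as asked, in the order asked, and still so for the second after the job is handed in, with the robot touching nothing.
It also fails if it takes over 72 s, if anything falls off the work surface, if the arm or the gripper's body presses on something with over 40 N, if the wrist force passes 120 N, or if a joint passes its speed limit or range.

## Working session

There is one attempt and no reset: what is moved stays moved. The work goes in short steps, Python scripts to look and compute and a tool call to move; the robot and the scene stay as the last step left them, time stands still between calls to the robot, and variables do not carry over. Pictures are saved under pics/ and viewed, at most 10 in all, crops included, and the job is handed in when it is done.

Besides the shell and the picture viewer there is one more tool, called by a JSON object that holds its "name" and its "arguments", one argument or row to a line. move_arm: Moves the arm, as the interface text tells. Its arguments: {"type":"object","properties":{"fingers":{"type":"array","items":{"type":"number"}},"travel":{"type":"array","items":{"type":"array","items":{"type":"number"}}},"dr":{"type":"array","items":{"type":"array","items":{"type":"number"}}}},"required":["fingers","travel","dr"]}

```bash
mkdir -p pics; cat > h.py <<'E'
import numpy as np,cv2
from bench import arm
def cam(n):
    m=arm.camera_model(n);return np.array(m["intrinsics"]),float(m["k1"]),np.array(m["pose"])
def ray(c,uv):
    K,k1,P=c
    d=cv2.undistortPoints(np.array([[uv]],float),K,np.array([k1,0,0,0.]))[0,0]
    v=P[:3,:3]@np.array([d[0],-d[1],-1]);return P[:3,3],v/np.linalg.norm(v)
def plane(c,uv,z):
    o,v=ray(c,uv);return o+v*(z-o[2])/v[2]
def tri(rs):
    A=0;b=0
    for o,v in rs:
        M=np.eye(3)-np.outer(v,v);A=A+M;b=b+M@o
    p=np.linalg.solve(A,b);return p,[float(np.linalg.norm((np.eye(3)-np.outer(v,v))@(p-o))) for o,v in rs]
def proj(c,p):
    K,k1,P=c
    q=P[:3,:3].T@(np.array(p)-P[:3,3]);x=np.array([q[0],-q[1]])/-q[2]
    x=x*(1+k1*(x@x));return K[:2,:2]@x+K[:2,2]
E
python3 - <<'E'
from h import *
a=arm.get_image("scene");b=arm.get_image("top")
cv2.imwrite("pics/scene.png",a[:,:,::-1]);cv2.imwrite("pics/top.png",b[:,:,::-1])
for n in("scene","top"):
    c=cam(n);print(n,c[0].round(1).tolist(),c[1],c[2].round(3).tolist())
print(arm.read_state())
E
```

```text
scene [[393.7, 0.0, 280.5], [0.0, 393.7, 210.7], [0.0, 0.0, 1.0]] -0.02535260039211565 [[-0.731, -0.365, 0.577, 1166.579], [0.683, -0.381, 0.623, 584.945], [-0.007, 0.85, 0.527, 729.467], [0.0, 0.0, 0.0, 1.0]]
top [[464.1, 0.0, 292.1], [0.0, 464.1, 212.5], [0.0, 0.0, 1.0]] -0.059992903207254096 [[0.006, 0.989, -0.149, 352.22], [-1.0, 0.005, -0.007, -77.262], [-0.006, 0.149, 0.989, 1375.207], [0.0, 0.0, 0.0, 1.0]]
{'clock': 0.1, 'joints': array([-8.43391104e-01,  3.85496457e-01,  6.78978616e-03, -4.00268232e-04,
       -1.19404479e+00, -2.58575219e-01]), 'joint_vel': array([-0.00070735, -0.00219281,  0.00203802,  0.00128839,  0.0008426 ,
        0.0018379 ]), 'joint_efforts': array([-4.45682981e-04, -3.93320310e+01,  1.88928598e+01,  4.19796020e+00,
       -2.63231443e-03,  3.77063884e-06]), 'position': array([ 282.33907489, -557.39895016,  403.7363483 ]), 'ee_rot': array([-2.32202118e-01,  9.72667048e-01,  9.49199733e-04, -2.98772015e-04]), 'contact_force': array([-0.12882536, -0.12861495, -0.75104795]), 'wrist_torque': array([-0.00081628, -0.03429927,  0.00722437]), 'grasp_force': 0.0, 'gripper_width': 85.05798637631543}
```

View pics/scene.png

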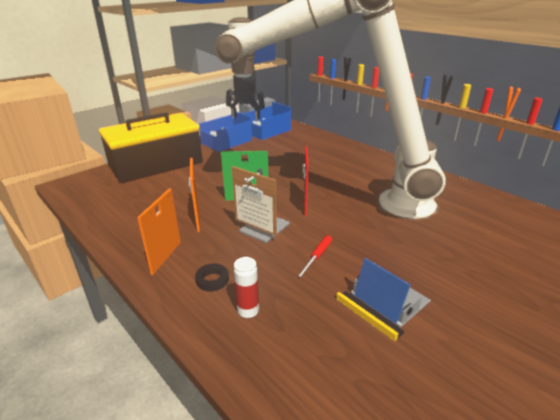

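View pics/top.png

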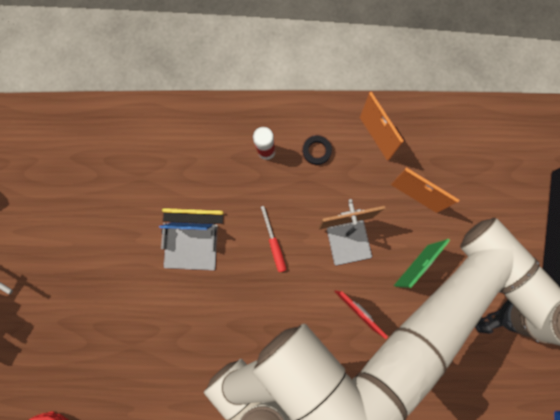

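The scene view shows the brown board on its hook (about 255,200), with the sheet facing the camera. The stand is at (375,295), with its lip running from (338,297) to (400,330). In the top view the board runs from (323,222) to (385,208), and the stand's lip is at about y=212, x=163–223. Next I'll zoom in on both.

```bash
python3 - <<'E'
import cv2,numpy as np
s=cv2.imread("pics/scene.png");t=cv2.imread("pics/top.png")
f=lambda im,x,y,w,h:cv2.resize(im[y:y+h,x:x+w],(400,300),interpolation=cv2.INTER_CUBIC)
o=np.vstack([np.hstack([f(s,210,155,100,75+15)[:300],f(s,330,255,107,80)]),np.hstack([f(t,310,190,100,75),f(t,150,200,100,75)])])
cv2.imwrite("pics/zoom.png",o)
E
```

```text
(no output)
```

View pics/zoom.png

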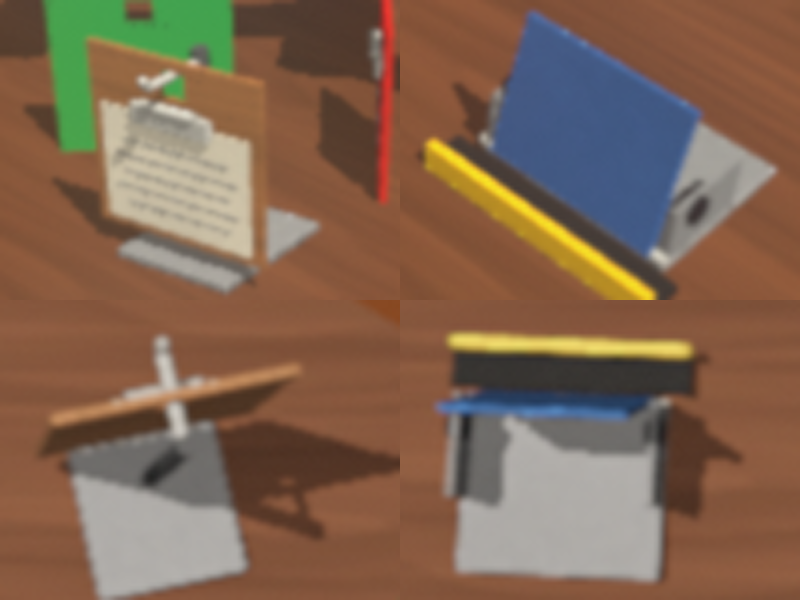

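```bash
python3 - <<'E'
from h import *
S,T=cam("scene"),cam("top")
P={"b-y":((232,166.4),(385,207)),"b+y":((276.3,179),(323,219.5)),
"blue top-y? (scene L)":((364.8,258.2),(211.3,228)),"blue top R":((410.3,286.5),(159.5,227)),
"lip L top":((338,294),(223,212)),"lip R top":((399.5,329.5),(162,209.5)),
"hook tip":((245.6,181.5),(350.5,199))}
for k,(a,b) in P.items():
    # try raw
    p,e=tri([ray(S,a),ray(T,b)]);print(k,p.round(1),np.round(e,1))
for k,uv,z in [("blue bot R",(396.9,323),10),("blue bot L",(354.9,295),10),("board bot L",(235.8,219.5),20),("board bot R",(275.5,234.5),20)]: print(k,plane(S,uv,z).round(1))
for k,uv,z in [("lip R top",(223,212),22),("lip L top",(162.5,209.5),22),("base br",(386/4+119,0),0)]: print(k,plane(T,uv,z).round(1))
# stand base plate and hook base in top: corners
for k,uv,z in [("stand base BL",(164,267.5),10),("BR",(215.5,270),10),("hook base BL",(335,265),10),("BR",(372,257.5),10),("TL",(327,228),10),("TR",(363,222),10)]: print(k,plane(T,uv,z).round(1))
E
```

```text
b-y [ 541.4 -303.9  219.4] [0.3 0.3]
b+y [ 507.3 -145.8  223.5] [1.7 1.7]
blue top-y? (scene L) [495.1 158.2 110.9] [6.2 6.2]
blue top R [500.4 296.8 111.9] [0. 0.]
lip L top [556.7 138.2  16.3] [1.5 1.5]
lip R top [560.1 317.3  34. ] [2.8 2.8]
hook tip [ 562.  -216.8  208.9] [2.2 2.2]
blue bot R [524.5 295.   10. ]
blue bot L [521.7 167.7  10. ]
board bot L [ 534.5 -315.5   20. ]
board bot R [ 497.3 -161.8   20. ]
lip R top [556.7 136.1  22. ]
lip L top [563.4 316.9  22. ]
base br [1261.8  186.7    0. ]
stand base BL [392.5 308.   10. ]
BR [386.5 155.5  10. ]
hook base BL [ 403.2 -194.5   10. ]
BR [ 425.5 -303.4   10. ]
TL [ 512.1 -171.6   10. ]
TR [ 530.5 -278.6   10. ]
```

```bash
cat >> h.py <<'E'
from scipy.spatial.transform import Rotation as R
def toolR(yaw,lean=0):
    # tool y along -front dir, tool z down the board; front dir yaw (deg), lean back deg
    y,l=np.radians([yaw,lean]);f=np.array([np.cos(y),np.sin(y),0]);u=np.array([0,0,1.])
    n=np.cos(l)*f+np.sin(l)*u; up=np.cos(l)*u-np.sin(l)*f
    Y=-n;Z=-up;return np.c_[np.cross(Y,Z),Y,Z]
def go(grasp,Rt,st=None):
    st=st or arm.read_state();R0=R.from_quat(st["ee_rot"]).as_matrix()
    tcp=np.array(grasp)-155*Rt[:,2]
    return "travel",(R0.T@(tcp-st["position"])).round(1),"dr",R.from_matrix(R0.T@Rt).as_rotvec().round(3)
E
python3 - <<'E'
from h import *
print(go([517,-190.6,300],toolR(12.1)))
E
```

```text
('travel', array([-375. ,  221.3,  -50.9]), 'dr', array([ 2.000e-03,  1.000e-03, -1.313e+00]))
```

{"name": "move_arm", "arguments": {
  "fingers": [60, 60, 60, 60, 60, 60, 60, 60, 60, 60],
  "travel": [
    [0, 0, -30],
    [-20, 12, -51],
    [-55, 32, -51],
    [-95, 56, -51],
    [-137, 81, -51],
    [-180, 106, -51],
    [-222, 131, -51],
    [-265, 156, -51],
    [-305, 180, -51],
    [-340, 200, -51]
  ],
  "dr": [
    [0, 0, 0],
    [0, 0, -0.1],
    [0, 0, -0.24],
    [0, 0, -0.38],
    [0, 0, -0.52],
    [0, 0, -0.66],
    [0, 0, -0.8],
    [0, 0, -0.94],
    [0, 0, -1.08],
    [0, 0, -1.2]
  ]
}}

```text
clock: 1.1
position: [496.1, -223.3, 455.4]
ee_rot: [0.743, -0.669, -0.0, 0.0]
contact_force: [0.6, -0.5, 0.1]
gripper_width: 59.7
grasp_force: 0.0
```

{"name": "move_arm", "arguments": {
  "fingers": [60, 60, 60],
  "travel": [
    [-3, 20, 0],
    [-5, 40, 0],
    [-5, 40, 0]
  ],
  "dr": [
    [0, 0, -0.06],
    [0, 0, -0.113],
    [0, 0, -0.113]
  ]
}}

```text
clock: 1.4
position: [453.5, -223.8, 455.6]
ee_rot: [0.778, -0.628, -0.001, 0.0]
contact_force: [0.2, -0.3, 0.4]
gripper_width: 59.7
grasp_force: 0.0
```

```bash
python3 - <<'E'
from h import *
print(go([517,-190.6,300],toolR(12.1)),arm.read_state()["position"])
c=cam("wrist");im=arm.get_image("wrist");np.savez("w1.npz",K=c[0],k=c[1],P=c[2]);cv2.imwrite("pics/w1.png",im[:,:,::-1]);print(c[2].round(2).tolist(),c[0][0,0],c[1])
for n,p in [("b+y",(507.3,-145.8,221)),("b-y",(541.4,-303.9,221)),("g",(517,-190.6,201))]:print(n,proj(c,p))
E
```

```text
('travel', array([-19.1, -69.1,   0.6]), 'dr', array([0.001, 0.001, 0.001])) [ 453.48669616 -223.84903149  455.61573465]
[[-0.98, 0.2, 0.06, 469.72], [-0.21, -0.94, -0.29, -295.99], [0.0, -0.29, 0.96, 425.07], [0.0, 0.0, 0.0, 1.0]] 354.24864068818624 0.009535855700684432
b+y [182.0578573 319.5404046]
b-y [155.62930096  55.67219437]
g [184.41818125 243.86228276]
```

View pics/w1.png

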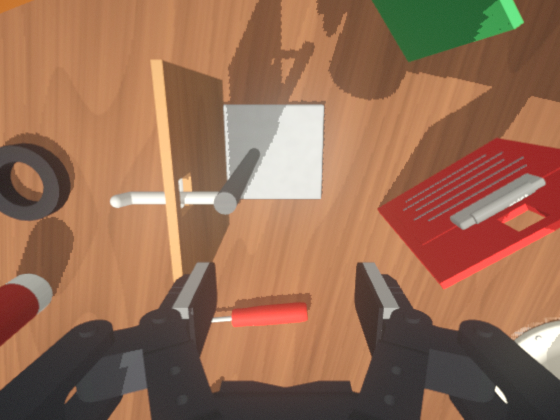

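The wrist view shows the board's top edge running from (157,61) to about (178,275), the hook rod from (117,200) to (225,200), and the post top at (225,202). This agrees with the triangulated edge. I'll refine it by intersecting rays.

```bash
python3 - <<'E'
from h import *
z=np.load("w1.npz");c=(z["K"],float(z["k"]),z["P"]);T=cam("top");S=cam("scene")
a=plane(c,(157.5,61),220);b=plane(c,(178.5,275),220);print(a,b,np.degrees(np.arctan2(a[0]-b[0],b[1]-a[1])))
print("corner tri",tri([ray(c,(157.5,61)),ray(T,(385,207)),ray(S,(232,166.4))]))
d=(b-a)/np.linalg.norm(b-a);m=a+80*d;g=m+35*d;print("mid",m,"g",g)
print("post top",plane(c,(225,202),219),"tip",plane(c,(117,201),218))
g[2]=201;yaw=np.degrees(np.arctan2(a[0]-b[0],b[1]-a[1]));print(go([g[0],g[1],255],toolR(yaw)))
E
```

```text
[ 540.50751152 -301.52543993  220.        ] [ 513.91512538 -177.3601115   220.        ] 12.08837294227392
corner tri (array([ 541.26855247, -302.87973582,  219.68121282]), [1.4743918518982089, 1.1672749272992395, 0.406931623848522])
mid [ 523.75390059 -223.29937956  220.        ] g [ 516.42419581 -189.07547815  220.        ]
post top [ 492.7729656  -231.29932474  219.        ] tip [ 556.80423774 -217.93562776  218.        ]
('travel', array([-21.4, -68. ,  45.8]), 'dr', array([-0.,  0., -0.]))
```

{"name": "move_arm", "arguments": {
  "fingers": [60, 60, 60, 60, 60, 60, 60],
  "travel": [
    [-10, -30, 0],
    [-21.5, -60, 0],
    [-21.5, -68, 10],
    [-21.5, -68, 30],
    [-21.5, -68, 46],
    [-21.5, -68, 46],
    [-21.5, -68, 46]
  ],
  "dr": [
    [0, 0, 0],
    [0, 0, 0],
    [0, 0, 0],
    [0, 0, 0],
    [0, 0, 0],
    [0, 0, 0],
    [0, 0, 0]
  ]
}}

```text
clock: 2.15
position: [517.3, -189.6, 409.5]
ee_rot: [0.777, -0.629, -0.0, 0.0]
contact_force: [0.3, 0.1, 0.3]
gripper_width: 60.1
grasp_force: 0.0
```

```bash
python3 - <<'E'
from h import *
print(go([516.4,-189.1,202],toolR(12.1)))
c=cam("wrist");im=arm.get_image("wrist");np.savez("w2.npz",K=c[0],k=c[1],P=c[2]);cv2.imwrite("pics/w2.png",im[:,:,::-1])
for n,p in [("b-y",(541,-302.5,220)),("b+35",(516.4,-189,220)),("slot",(523.8,-224,220))]:print(n,proj(c,p))
E
```

```text
('travel', array([-0.7,  0.7, 52.5]), 'dr', array([ 0.001, -0.   , -0.001]))
b-y [287.41704514  -8.94218198]
b+35 [287.84884197 260.37938384]
slot [288.12622024 189.49701438]
```

View pics/w2.png

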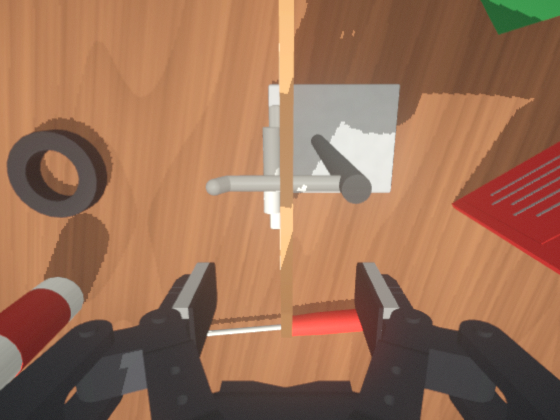

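The board's edge is vertical at x≈286, centred between the pads at 213 and 357. The rod is at row 184. I'll descend and close.

{"name": "move_arm", "arguments": {
  "fingers": [60, 60, 60, 60, 60, 40, 20, 10, 5, 5],
  "travel": [
    [0, 0, 12],
    [0, 0, 26],
    [0, 0, 40],
    [0, 0, 52],
    [0, 0, 52],
    [0, 0, 52],
    [0, 0, 52],
    [0, 0, 52],
    [0, 0, 52],
    [0, 0, 52]
  ],
  "dr": [
    [0, 0, 0],
    [0, 0, 0],
    [0, 0, 0],
    [0, 0, 0],
    [0, 0, 0],
    [0, 0, 0],
    [0, 0, 0],
    [0, 0, 0],
    [0, 0, 0],
    [0, 0, 0]
  ]
}}

```text
clock: 3.2
position: [517.3, -189.1, 358.3]
ee_rot: [0.778, -0.629, 0.001, -0.0]
contact_force: [0.2, -0.3, 0.3]
gripper_width: 5.8
grasp_force: 29.3
```

{"name": "move_arm", "arguments": {
  "fingers": [0, 0, 0, 0],
  "travel": [
    [0, 0, 0],
    [0, 0, 0],
    [0, 0, 0],
    [0, 0, 0]
  ],
  "dr": [
    [0, 0, 0],
    [0, 0, 0],
    [0, 0, 0],
    [0, 0, 0]
  ]
}}

```text
clock: 3.6
position: [517.3, -189.1, 358.2]
ee_rot: [0.778, -0.629, 0.001, -0.0]
contact_force: [0.9, 0.9, 3.7]
gripper_width: 5.9
grasp_force: 58.7
```

{"name": "move_arm", "arguments": {
  "fingers": [0, 0, 0, 0, 0, 0],
  "travel": [
    [0, 0, -3],
    [0, 0, -6],
    [0, 0, -10],
    [0, 0, -14],
    [0, 0, -14],
    [0, 0, -14]
  ],
  "dr": [
    [0, 0, 0],
    [0, 0, 0],
    [0, 0, 0],
    [0, 0, 0],
    [0, 0, 0],
    [0, 0, 0]
  ]
}}

```text
clock: 4.2
position: [516.9, -189.1, 371.6]
ee_rot: [0.778, -0.629, -0.0, -0.0]
contact_force: [-0.2, -0.0, -4.0]
gripper_width: 5.2
grasp_force: 58.3
```

```bash
python3 - <<'E'
from h import *
s=arm.read_state();print(s["position"],s["contact_force"],s["wrist_torque"])
a=arm.get_image("scene");w=arm.get_image("wrist")
cv2.imwrite("pics/l1.png",np.hstack([cv2.resize(a[140:260,190:310],(400,400),interpolation=cv2.INTER_CUBIC),cv2.resize(w[:,100:500],(400,400))])[:,:,::-1])
E
```

```text
[ 516.94181885 -189.14211277  371.64383252] [-0.1679755  -0.03246554 -4.01070062] [ 0.11987277  0.03825776 -0.01709829]
```

View pics/l1.png

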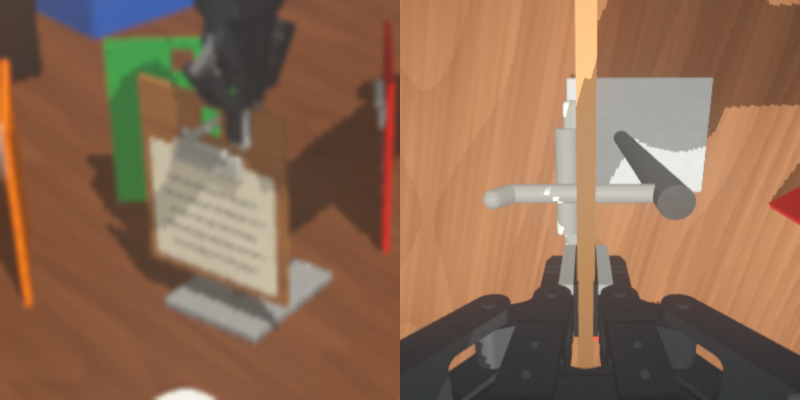

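Lifted, with the board square in the pads and the rod still through the slot at row ~192. I'll slide it out along the hook.

{"name": "move_arm", "arguments": {
  "fingers": [0, 0, 0, 0, 0],
  "travel": [
    [0, -5, 0],
    [0, -12, 0],
    [0, -20, 0],
    [0, -28, 0],
    [0, -33, 0]
  ],
  "dr": [
    [0, 0, 0],
    [0, 0, 0],
    [0, 0, 0],
    [0, 0, 0],
    [0, 0, 0]
  ]
}}

```text
clock: 4.8
position: [550.4, -182.0, 371.5]
ee_rot: [0.778, -0.629, 0.0, -0.0]
contact_force: [-0.1, 0.2, -3.8]
gripper_width: 5.5
grasp_force: 58.4
```

{"name": "move_arm", "arguments": {
  "fingers": [0, 0, 0, 0, 0],
  "travel": [
    [0, -6, 0],
    [0, -14, 0],
    [0, -22, 0],
    [0, -30, 0],
    [0, -34, 0]
  ],
  "dr": [
    [0, 0, 0],
    [0, 0, 0],
    [0, 0, 0],
    [0, 0, 0],
    [0, 0, 0]
  ]
}}

```text
clock: 5.3
position: [583.5, -174.9, 371.6]
ee_rot: [0.778, -0.629, 0.0, -0.0]
contact_force: [0.5, 0.5, -2.6]
gripper_width: 5.4
grasp_force: 58.4
```

```bash
python3 - <<'E'
from h import *
s=arm.read_state();print(s["position"],s["contact_force"],s["wrist_torque"])
T=cam("top")
# can/tape positions
print("can top",plane(T,(263.5,137),150),"tape",plane(T,(318,150),24))
# carry: board up 90, toward the stand
for g in ([580,-100,320],[580,180,320],[560,262,320]): print(go(g,toolR(-2.1 if g[1]>0 else 5)))
E
```

```text
[ 583.46863139 -174.92473787  371.590954  ] [ 0.47041346  0.49889937 -2.60783094] [0.14862319 0.07287405 0.01816291]
can top [745.95647485  10.61420422 150.        ] tape [ 746.38823438 -145.01852036   24.        ]
('travel', array([ -74. ,  -12.3, -103.4]), 'dr', array([-0.   , -0.   ,  0.124]))
('travel', array([-347.8,  -71.1, -103.4]), 'dr', array([-0.   , -0.   ,  0.248]))
('travel', array([-432.1,  -68.7, -103.4]), 'dr', array([-0.   , -0.   ,  0.248]))
```

{"name": "move_arm", "arguments": {
  "fingers": [0, 0, 0, 0, 0, 0, 0, 0, 0, 0],
  "travel": [
    [0, 0, -15],
    [0, 0, -40],
    [0, 0, -70],
    [-15, -4, -95],
    [-40, -10, -113],
    [-75, -19, -113],
    [-115, -30, -113],
    [-155, -40, -113],
    [-195, -50, -113],
    [-235, -61, -113]
  ],
  "dr": [
    [0, 0, 0],
    [0, 0, 0],
    [0, 0, 0],
    [0, 0, 0],
    [0, 0, 0.03],
    [0, 0, 0.06],
    [0, 0, 0.09],
    [0, 0, 0.12],
    [0, 0, 0.15],
    [0, 0, 0.18]
  ]
}}

```text
clock: 6.3
position: [592.7, 69.0, 484.9]
ee_rot: [0.718, -0.697, 0.0, -0.0]
contact_force: [0.8, 1.2, -3.5]
gripper_width: 5.3
grasp_force: 58.6
```

```bash
python3 - <<'E'
from h import *
print(go([600,225,330],toolR(-2.1)))
E
```

```text
('travel', array([-155.7,  -11.9,   -0. ]), 'dr', array([-0.   ,  0.   ,  0.066]))
```

{"name": "move_arm", "arguments": {
  "fingers": [0, 0, 0, 0, 0, 0, 0],
  "travel": [
    [-38, -3, 0],
    [-75, -6, 0],
    [-110, -9, 0],
    [-138, -11, 0],
    [-156, -12, 0],
    [-156, -12, 0],
    [-156, -12, 0]
  ],
  "dr": [
    [0, 0, 0.015],
    [0, 0, 0.03],
    [0, 0, 0.045],
    [0, 0, 0.06],
    [0, 0, 0.066],
    [0, 0, 0.066],
    [0, 0, 0.066]
  ]
}}

```text
clock: 7.0
position: [600.1, 223.6, 484.5]
ee_rot: [-0.695, 0.719, -0.0, -0.001]
contact_force: [0.7, -0.9, -3.9]
gripper_width: 5.3
grasp_force: 58.6
```

```bash
python3 - <<'E'
from h import *
s=arm.read_state();print(s["position"],s["ee_rot"],s["contact_force"],s["wrist_torque"])
c=cam("wrist");im=arm.get_image("wrist");np.savez("w3.npz",K=c[0],k=c[1],P=c[2]);cv2.imwrite("pics/w3.png",im[:,:,::-1])
a=arm.get_image("scene");cv2.imwrite("pics/s3.png",a[:,:,::-1])
t=arm.get_image("top");cv2.imwrite("pics/t3.png",t[:,:,::-1])
E
```

```text
[600.14297924 223.61896699 484.51630424] [-6.94769469e-01  7.19232321e-01 -4.35694561e-05 -5.01703288e-04] [ 0.70429028 -0.86388432 -3.88715261] [0.0647891  0.01354257 0.00333456]
```

View pics/w3.png

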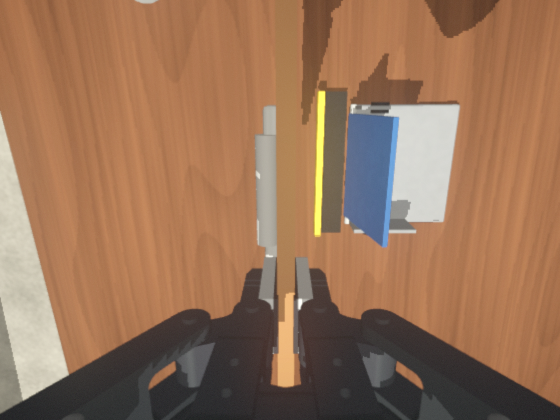

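The wrist view shows the blue plate with its bottom edge at x≈347 and its top edge from (396,118) to (388,244). The lip runs from (318,90) to (316,236). I'll extract the corners from colour masks.

```bash
python3 - <<'E'
from h import *
z=np.load("w3.npz");c=(z["K"],float(z["k"]),z["P"]);S=cam("scene");T=cam("top")
def quad(f,lo,hi,box):
    im=cv2.imread(f);hs=cv2.cvtColor(im,cv2.COLOR_BGR2HSV);m=cv2.inRange(hs,lo,hi);M=np.zeros_like(m);x0,y0,x1,y1=box;M[y0:y1,x0:x1]=m[y0:y1,x0:x1]
    k=max(cv2.findContours(M,0,1)[0],key=cv2.contourArea);h=cv2.convexHull(k)
    for e in np.arange(1,12,.25):
        q=cv2.approxPolyDP(h,e,True)
        if len(q)<=4:break
    return q[:,0],cv2.contourArea(k)
B=((100,120,40),(125,255,255));Y=((22,150,120),(35,255,255))
for n,f,box in (("w","pics/w3.png",(300,80,480,270)),("s","pics/scene.png",(330,255,440,340)),("t","pics/top.png",(150,195,240,280))):
    for l,(lo,hi) in (("blue",B),("yel",Y)):
        q,a=quad(f,lo,hi,box);print(n,l,q.tolist(),a)
E
```

```text
w blue [[397, 118], [388, 227], [383, 245], [390, 120]] 463.0
w yel [[324, 91], [320, 234], [315, 235], [318, 91]] 72.5
s blue [[365, 260], [408, 285], [395, 321], [356, 294]] 1757.0
s yel [[338, 293], [397, 333], [396, 337], [391, 337]] 210.0
t blue [[210, 224], [206, 228], [161, 226], [171, 223]] 171.5
t yel [[222, 213], [165, 212], [162, 209], [221, 211]] 21.0
```

```bash
python3 - <<'E'
from h import *
z=np.load("w3.npz");c=(z["K"],float(z["k"]),z["P"]);S=cam("scene");T=cam("top")
im=cv2.imread("pics/w3.png").astype(int);b,g,r=im[...,0],im[...,1],im[...,2]
m=((b>r+25)&(b>g+15));m[:,:340]=0;m[:,400:]=0;m[:80]=0;m[260:]=0
# front face / top-edge rows
for y in (125,150,175,200,215):
    x=np.where(m[y])[0];print(y,x.min(),x.max(),[int(v) for v in b[y,x.max()-12:x.max()+2]])
ym=((r>150)&(g>130)&(b<110));ys,xs=np.where(ym[:260,300:340]);
for y in (100,160,225): x=np.where(ym[y,300:340])[0]+300;print("lip",y,x.min(),x.max())
print(ys.min(),ys.max())
dk=im.max(2)<75
for y in (130,160,200): print("rub",y,np.where(dk[y,318:350])[0]+318)
ys,xs=np.where(m);i=np.argsort(ys);print("top rows",[(xs[k],ys[k]) for k in i[:6]],[(xs[k],ys[k]) for k in i[-6:]])
E
```

```text
125 349 398 [147, 147, 146, 149, 147, 147, 158, 214, 222, 221, 220, 218, 198, 209]
150 347 395 [149, 150, 148, 148, 150, 149, 150, 167, 217, 222, 221, 221, 222, 203]
175 346 393 [146, 148, 146, 148, 149, 149, 154, 181, 217, 221, 220, 219, 217, 211]
200 345 391 [145, 145, 146, 145, 145, 145, 158, 199, 217, 217, 217, 212, 197, 200]
215 344 389 [145, 145, 145, 145, 143, 144, 144, 159, 210, 218, 216, 216, 214, 156]
lip 100 317 325
lip 160 302 323
lip 225 307 321
85 259
rub 130 []
rub 160 []
rub 200 []
top rows [(np.int64(349), np.int64(114)), (np.int64(350), np.int64(114)), (np.int64(351), np.int64(114)), (np.int64(352), np.int64(114)), (np.int64(353), np.int64(114)), (np.int64(354), np.int64(114))] [(np.int64(386), np.int64(245)), (np.int64(382), np.int64(246)), (np.int64(383), np.int64(246)), (np.int64(384), np.int64(246)), (np.int64(385), np.int64(246)), (np.int64(386), np.int64(246))]
```

```bash
python3 - <<'E'
from h import *
from scipy.optimize import brentq
z=np.load("w3.npz");c=(z["K"],float(z["k"]),z["P"]);S=cam("scene");T=cam("top")
h1,h2=plane(c,(348.5,125),10),plane(c,(343.5,215),10);print("hinge",h1,h2)
l1,l2=plane(c,(316.5,95),22),plane(c,(315.3,232),22);print("lip front",l1,l2)
li1,li2=plane(c,(325.5,95),22),plane(c,(321.5,232),22);print("lip inner",li1,li2)
yaw=-2.1
for name,L in(("wrist hinge",h1+(h2-h1)*.5),):
  for uv in ((392.5,125),(388,175),(384,215)):
    def f(t):
        p=plane(c,uv,10+110*np.cos(t));q=np.array([np.cos(np.radians(yaw)),np.sin(np.radians(yaw)),0]);return (p-L)@q+110*np.sin(t)
    print("lean wrist",np.degrees(brentq(f,0,.6)))
for a,b,t in (((393,119),(364.8,258.7),(211,228)),((382,245),(409.3,286),(160,227))):
    p,e=tri([ray(c,a),ray(S,b)]);print("top corner",p,np.round(e,1)); p,e=tri([ray(c,a),ray(S,b),ray(T,t)]);print("   3v",p,np.round(e,1))
for a,b in (((349,113.5),(355.3,295)),((343.5,222),(396.5,322.5))):
    print("bot corner",*tri([ray(c,a),ray(S,b)]))
E
```

```text
hinge [521.54732082 179.99089517  10.        ] [526.16926334 295.34420061  10.        ]
lip front [561.29894918 143.92339608  22.        ] [564.46257701 313.35052501  22.        ]
lip inner [550.86615655 144.29694937  22.        ] [556.40683014 313.63677793  22.        ]
lean wrist 11.54175468065264
lean wrist 11.48825503755081
lean wrist 11.202008705091991
top corner [499.39705778 168.62211691 117.37121369] [0.2 0.2]
   3v [496.82887811 162.81329947 111.26824013] [6.4 3.7 9. ]
top corner [502.85024591 295.29888352 114.00070775] [0. 0.]
   3v [501.46524109 295.2790137  112.63286365] [1.2 0.6 1.1]
bot corner [520.40239163 167.12562459   8.69605322] [0.827002200815587, 0.8270022008155098]
bot corner [529.94178649 299.17171062  20.14021401] [3.0750341595982857, 3.0750341595981534]
```

```bash
cat > sheet.py <<'E'
from h import *
def sheet(f,pos,q,box=None):
    S=cam("scene");im=cv2.imread(f);hs=cv2.cvtColor(im,cv2.COLOR_BGR2HSV)
    Rm=R.from_quat(q).as_matrix();n=-Rm[:,1];g=np.array(pos)+155*Rm[:,2]
    u0=proj(S,g+100*Rm[:,2]+35*Rm[:,0]).astype(int)
    m=cv2.inRange(hs,(10,20,130),(32,120,255));M=np.zeros_like(m);x0,y0,x1,y1=u0[0]-50,u0[1]-60,u0[0]+50,u0[1]+55
    M[y0:y1,x0:x1]=m[y0:y1,x0:x1];M=cv2.morphologyEx(M,cv2.MORPH_CLOSE,np.ones((5,5)))
    k=max(cv2.findContours(M,0,1)[0],key=cv2.contourArea);h=cv2.convexHull(k)
    out=[]
    for p in h[:,0]:
        o,v=ray(S,p);X=o+v*(((g+3.5*n)-o)@n)/(v@n);out.append(((X-g)@-Rm[:,0],(X-g)@-Rm[:,2]))
    out=np.array(out,np.float32);(cx,cy),(w,hh),a=cv2.minAreaRect(out)
    print("u0",u0,"area",cv2.contourArea(k),"rect c",np.round((cx,cy),1),"wh",np.round((w,hh),1),"ang",round(a,2))
    return out
E
python3 - <<'E'
from sheet import *
import sheet
s=arm.read_state();sheet.sheet("pics/s3.png",s["position"],s["ee_rot"])
im=cv2.imread("pics/s3.png");cv2.imwrite("pics/s3z.png",cv2.resize(im[170:310,350:500],(750,600),interpolation=cv2.INTER_CUBIC))
E
```

```text
u0 [349 241] area 2580.5 rect c [ -31.2 -108.6] wh [160.2 153.8] ang 89.68
```

View pics/s3z.png

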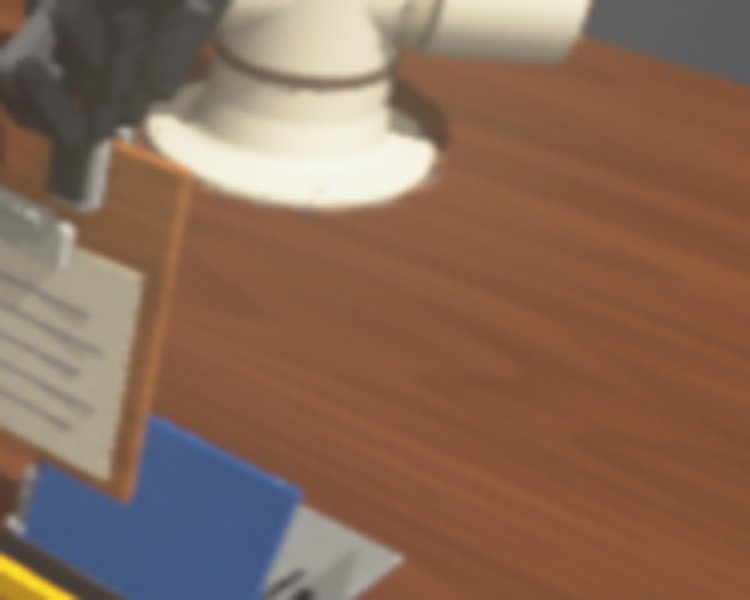

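The crop shows the board's +y edge from (188,180) to (131,500) in crop pixels, above the blue backrest. I'll check those corners in tool coordinates.

```bash
python3 - <<'E'
from h import *
S=cam("scene");s=arm.read_state();Rm=R.from_quat(s["ee_rot"]).as_matrix();g=s["position"]+155*Rm[:,2];n=-Rm[:,1]
for p in ((386.6,211.5),(375,286)):
    o,v=ray(S,p);X=o+v*(((g+3*n)-o)@n)/(v@n);print(((X-g)@-Rm[:,0]).round(1),((X-g)@-Rm[:,2]).round(1))
yaw=-2.1;f=np.array([np.cos(np.radians(yaw)),np.sin(np.radians(yaw)),0]);l=np.array([-f[1],f[0],0])
H=np.array([523.8,230.5,8]);th=np.radians(11.5);up=np.array([0,0,np.cos(th)])-f*np.sin(th);nn=f*np.cos(th)+np.array([0,0,np.sin(th)])
# seat grasp: back-bottom edge at H(z8), grasp 173 up, +3 front, +35 y
G=H+173*up+3*nn+35*l;print("seat",G)
for d,zz in ((13,60),(12,20),(12,6),(0,0)): print(d,zz,go(G+d*f+[0,0,zz],toolR(yaw,11.5)))
E
```

```text
44.3 13.9
45.1 -169.5
seat [493.55284103 266.63263498 178.1250777 ]
13 60 ('travel', array([-40.2, 126.1,  94.9]), 'dr', array([ 0.201, -0.   ,  0.   ]))
12 20 ('travel', array([-40.2, 127.1, 134.9]), 'dr', array([ 0.201, -0.   ,  0.   ]))
12 6 ('travel', array([-40.2, 127.1, 148.9]), 'dr', array([ 0.201, -0.   ,  0.   ]))
0 0 ('travel', array([-40.2, 139.1, 154.9]), 'dr', array([ 0.201, -0.   ,  0.   ]))
```

{"name": "move_arm", "arguments": {
  "fingers": [0, 0, 0, 0, 0, 0, 0, 0, 0, 0],
  "travel": [
    [-5, 10, 6],
    [-10, 28, 18],
    [-17, 46, 32],
    [-24, 66, 46],
    [-30, 86, 60],
    [-35, 104, 75],
    [-39, 118, 88],
    [-40, 127, 95],
    [-40, 127, 95],
    [-40, 127, 95]
  ],
  "dr": [
    [0.03, 0, 0],
    [0.06, 0, 0],
    [0.09, 0, 0],
    [0.12, 0, 0],
    [0.15, 0, 0],
    [0.18, 0, 0],
    [0.2, 0, 0],
    [0.2, 0, 0],
    [0.2, 0, 0],
    [0.2, 0, 0]
  ]
}}

```text
clock: 8.15
position: [475.3, 268.0, 390.7]
ee_rot: [-0.691, 0.716, -0.072, 0.07]
contact_force: [0.2, -0.1, -3.9]
gripper_width: 5.3
grasp_force: 58.8
```

```bash
python3 - <<'E'
from h import *
s=arm.read_state();print(s["position"],s["contact_force"],s["wrist_torque"])
yaw=-2.1;f=np.array([np.cos(np.radians(yaw)),np.sin(np.radians(yaw)),0])
G=np.array([493.6,266.6,178.1])
for d,zz in ((12,20),(12,5)): print(d,zz,go(G+d*f+[0,0,zz],toolR(yaw,11.5)))
a=arm.get_image("scene");w=arm.get_image("wrist")
cv2.imwrite("pics/p4.png",np.hstack([cv2.resize(a[180:340,300:460],(400,400),interpolation=cv2.INTER_CUBIC),cv2.resize(w[20:370,130:480],(400,400))])[:,:,::-1])
E
```

```text
[475.26492021 268.03343085 390.7449418 ] [ 0.23440141 -0.08276446 -3.9279929 ] [ 0.13672065  0.57096494 -0.06870058]
12 20 ('travel', array([ 0.8,  8.7, 39.8]), 'dr', array([-0.001,  0.001,  0.001]))
12 5 ('travel', array([ 0.8, 11.7, 54.5]), 'dr', array([-0.001,  0.001,  0.001]))
```

View pics/p4.png

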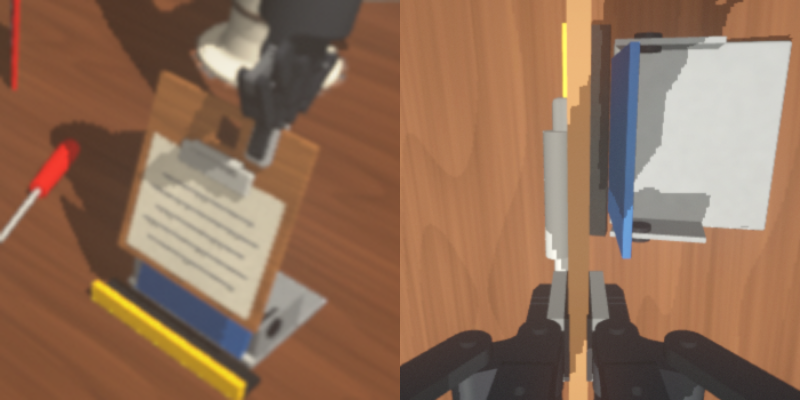

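The board is level over the ledge, parallel to and in front of the backrest, with the sheet facing out. I'll refine the lean from this close wrist view.

```bash
python3 - <<'E'
from h import *
from scipy.optimize import brentq
c=cam("wrist");im=arm.get_image("wrist");cv2.imwrite("pics/w5.png",im[:,:,::-1]);im=im.astype(int)
r,g,b=im[...,0],im[...,1],im[...,2];m=(b>r+20)&(b>g+10)
q=np.array([np.cos(np.radians(-2.1)),np.sin(np.radians(-2.1)),0])
for y in (75,100,125,150,175,190):
    x=np.where(m[y,300:345])[0]+300;row=b[y,x.min():x.max()+1];k=x.min()+np.argmax(np.diff(row))+1
    h=plane(c,(x.min()-.5,y),10)
    def f(t):
        return (plane(c,(k-.5,y),10+110*np.cos(t))-L)@q+110*np.sin(t)
    L=h
    print(y,x.min(),k,x.max(),"hinge",h[:2].round(1),"hinge x at y230.5",(h[0]+(230.5-h[1])*.037).round(1),"lean",np.degrees(brentq(f,-.3,.8)).round(1),row.tolist() if y==125 else "")
E
```

```text
75 324 331 338 hinge [514.2 170.3] hinge x at y230.5 516.4 lean 8.1 
100 317 330 337 hinge [520.9 192.1] hinge x at y230.5 522.4 lean 11.1 
125 314 329 336 hinge [524.1 215.2] hinge x at y230.5 524.6 lean 12.3 [95, 95, 99, 98, 100, 99, 99, 100, 100, 100, 100, 101, 100, 101, 113, 147, 156, 158, 155, 156, 155, 154, 147]
150 314 328 335 hinge [524.4 239.3] hinge x at y230.5 524.1 lean 12.0 
175 313 327 334 hinge [525.7 264.4] hinge x at y230.5 524.5 lean 12.1 
190 312 326 334 hinge [527.  279.9] hinge x at y230.5 525.1 lean 12.3
```

```bash
cat >> h.py <<'E'
def seat(lean=12.2,hx=524.5,hy=230.5,yaw=-2.1,up=173):
    y,th=np.radians([yaw,lean]);f=np.array([np.cos(y),np.sin(y),0]);l=np.array([-f[1],f[0],0]);k=np.array([0,0,1.])
    u=k*np.cos(th)-f*np.sin(th);n=f*np.cos(th)+k*np.sin(th)
    return np.array([hx,hy,8])+up*u+3*n+35*l,f
E
python3 - <<'E'
from h import *
G,f=seat();print(G)
for d,zz in ((12,20),(10,4),(3,4)): print(d,zz,go(G+d*f+[0,0,zz],toolR(-2.1,12.2)))
E
```

```text
[492.17817176 266.70870965 177.7269241 ]
12 20 ('travel', array([ 0.8, 12.2, 39.7]), 'dr', array([0.012, 0.001, 0.   ]))
10 4 ('travel', array([ 0.9, 17.3, 55. ]), 'dr', array([0.012, 0.001, 0.   ]))
3 4 ('travel', array([ 0.9, 24.2, 53.6]), 'dr', array([0.012, 0.001, 0.   ]))
```

{"name": "move_arm", "arguments": {
  "fingers": [0, 0, 0, 0, 0, 0, 0, 0],
  "travel": [
    [0, 3, 10],
    [0, 6, 20],
    [0, 9, 30],
    [0, 12, 40],
    [0, 14, 46],
    [0, 16, 51],
    [0, 17, 55],
    [0, 17, 55]
  ],
  "dr": [
    [0.004, 0, 0],
    [0.008, 0, 0],
    [0.012, 0, 0],
    [0.012, 0, 0],
    [0.012, 0, 0],
    [0.012, 0, 0],
    [0.012, 0, 0],
    [0.012, 0, 0]
  ]
}}

```text
clock: 9.1
position: [468.9, 268.3, 332.0]
ee_rot: [-0.691, 0.715, -0.076, 0.073]
contact_force: [0.8, 0.3, -2.9]
gripper_width: 5.2
grasp_force: 58.7
```

```bash
python3 - <<'E'
from h import *
s=arm.read_state();print(s["contact_force"],s["wrist_torque"])
G,f=seat()
for d,zz in ((3,3),(3,0)): print(d,zz,go(G+d*f+[0,0,zz],toolR(-2.1,12.2)))
E
```

```text
[ 0.80740919  0.3068909  -2.86264849] [ 0.1234631  0.7075136 -0.0389805]
3 3 ('travel', array([ 0.7,  6.2, -1.6]), 'dr', array([ 0.001, -0.   ,  0.002]))
3 0 ('travel', array([0.7, 6.9, 1.4]), 'dr', array([ 0.001, -0.   ,  0.002]))
```

{"name": "move_arm", "arguments": {
  "fingers": [0, 0, 0, 0],
  "travel": [
    [0, 2.5, -0.5],
    [0, 4.9, -1],
    [0, 4.9, -1],
    [0, 4.9, -1]
  ],
  "dr": [
    [0, 0, 0],
    [0, 0, 0],
    [0, 0, 0],
    [0, 0, 0]
  ]
}}

```text
clock: 9.5
position: [463.8, 268.6, 332.7]
ee_rot: [-0.691, 0.715, -0.076, 0.074]
contact_force: [-0.7, -1.2, -3.4]
gripper_width: 5.4
grasp_force: 58.8
```

{"name": "move_arm", "arguments": {
  "fingers": [0, 0, 0],
  "travel": [
    [0, 0.3, 1.5],
    [0, 0.4, 2],
    [0, 0.4, 2]
  ],
  "dr": [
    [0, 0, 0],
    [0, 0, 0],
    [0, 0, 0]
  ]
}}

```text
clock: 9.8
position: [463.9, 268.5, 330.2]
ee_rot: [-0.691, 0.715, -0.076, 0.073]
contact_force: [-0.9, 0.8, -3.1]
gripper_width: 5.2
grasp_force: 58.8
```

{"name": "move_arm", "arguments": {
  "fingers": [0, 0, 0],
  "travel": [
    [0, 0.2, 1],
    [0, 0.3, 1.5],
    [0, 0.3, 1.5]
  ],
  "dr": [
    [0, 0, 0],
    [0, 0, 0],
    [0, 0, 0]
  ]
}}

```text
clock: 10.1
position: [464.1, 268.7, 329.9]
ee_rot: [-0.691, 0.715, -0.076, 0.074]
contact_force: [-3.2, -0.5, 4.6]
gripper_width: 5.0
grasp_force: 60.0
```

{"name": "move_arm", "arguments": {
  "fingers": [0, 0, 0, 0],
  "travel": [
    [0, 0, -1],
    [0, 1, -1.2],
    [0, 2, -1.4],
    [0, 2, -1.4]
  ],
  "dr": [
    [0, 0, 0],
    [0, 0, 0],
    [0, 0, 0],
    [0, 0, 0]
  ]
}}

```text
clock: 10.5
position: [461.9, 268.8, 329.8]
ee_rot: [-0.691, 0.715, -0.076, 0.074]
contact_force: [1.4, 0.8, -1.6]
gripper_width: 5.4
grasp_force: 59.0
```

{"name": "move_arm", "arguments": {
  "fingers": [0, 0, 0],
  "travel": [
    [0, 1, -0.2],
    [0, 1.5, -0.3],
    [0, 1.5, -0.3]
  ],
  "dr": [
    [0, 0, 0],
    [0, 0, 0],
    [0, 0, 0]
  ]
}}

```text
clock: 10.8
position: [460.1, 268.7, 329.6]
ee_rot: [-0.691, 0.715, -0.076, 0.073]
contact_force: [1.3, 0.5, -1.8]
gripper_width: 5.4
grasp_force: 59.0
```

```bash
python3 - <<'E'
from h import *
s=arm.read_state();print(s["contact_force"],s["wrist_torque"]);G,f=seat();print(go(G,toolR(-2.1,12.2)))
E
```

```text
[ 1.25623776  0.48839141 -1.79210905] [0.24823805 0.10795449 0.06533164]
('travel', array([0.8, 0.7, 0.2]), 'dr', array([0.001, 0.   , 0.002]))
```

{"name": "move_arm", "arguments": {
  "fingers": [0, 0, 0],
  "travel": [
    [0, 0.5, -0.3],
    [0, 1.2, -0.4],
    [0, 1.2, -0.4]
  ],
  "dr": [
    [0, 0, 0],
    [0, 0, 0],
    [0, 0, 0]
  ]
}}

```text
clock: 11.1
position: [459.3, 268.7, 329.8]
ee_rot: [-0.691, 0.715, -0.076, 0.074]
contact_force: [5.1, -0.6, -4.4]
gripper_width: 5.1
grasp_force: 58.7
```

```bash
python3 - <<'E'
from h import *
s=arm.read_state();print(s["contact_force"],s["wrist_torque"])
E
```

```text
[ 5.13544242 -0.58163338 -4.35853473] [-0.03370447 -1.05669045 -0.01449308]
```

{"name": "move_arm", "arguments": {
  "fingers": [0, 0, 0],
  "travel": [
    [0, 0.6, -0.1],
    [0, 1.2, -0.2],
    [0, 1.2, -0.2]
  ],
  "dr": [
    [0, 0, 0],
    [0, 0, 0],
    [0, 0, 0]
  ]
}}

```text
clock: 11.4
position: [458.7, 268.8, 330.0]
ee_rot: [-0.691, 0.715, -0.077, 0.075]
contact_force: [8.1, -2.5, -5.1]
gripper_width: 5.0
grasp_force: 58.7
```

```bash
python3 - <<'E'
from h import *
s=arm.read_state();print(s["contact_force"],s["wrist_torque"])
E
```

```text
[ 8.12182481 -2.5352265  -5.07564584] [-0.40561936 -2.1603615  -0.12173642]
```

Contact is low down (lever ~0.34 m, i.e. the bottom edge), so the board needs to lean back a bit more. I'll pivot it about its bottom edge.

{"name": "move_arm", "arguments": {
  "fingers": [0, 0, 0, 0],
  "travel": [
    [0, -1.2, 0.2],
    [0, 0.5, 0.4],
    [0, 2.1, 0.5],
    [0, 2.1, 0.5]
  ],
  "dr": [
    [0, 0, 0],
    [0.005, 0, 0],
    [0.01, 0, 0],
    [0.01, 0, 0]
  ]
}}

```text
clock: 11.8
position: [456.5, 268.8, 329.4]
ee_rot: [-0.69, 0.715, -0.08, 0.078]
contact_force: [9.4, -1.9, -4.4]
gripper_width: 5.5
grasp_force: 58.9
```

```bash
python3 - <<'E'
from h import *
s=arm.read_state();print(s["contact_force"],s["wrist_torque"],s["position"])
E
```

```text
[ 9.39859733 -1.93659483 -4.35505343] [-0.55724167 -2.24493535 -0.12689619] [456.49716839 268.83050869 329.39028452]
```

{"name": "move_arm", "arguments": {
  "fingers": [0, 0, 0],
  "travel": [
    [0, 1.6, 0.2],
    [0, 3.3, 0.4],
    [0, 3.3, 0.4]
  ],
  "dr": [
    [0.005, 0, 0],
    [0.01, 0, 0],
    [0.01, 0, 0]
  ]
}}

```text
clock: 12.1
position: [453.8, 269.0, 328.8]
ee_rot: [-0.69, 0.714, -0.084, 0.082]
contact_force: [13.0, -3.7, -4.1]
gripper_width: 5.4
grasp_force: 58.9
```

```bash
python3 - <<'E'
from h import *
s=arm.read_state();print(s["contact_force"],s["wrist_torque"],s["position"])
E
```

```text
[12.9941661  -3.706891   -4.06865903] [-0.95938999 -3.22096953 -0.21347944] [453.84444564 268.95438317 328.82116463]
```

{"name": "move_arm", "arguments": {
  "fingers": [0, 0, 0, 0],
  "travel": [
    [0, -1.5, 0.2],
    [0, -1.5, 0.4],
    [0, -1.5, 0.5],
    [0, -1.5, 0.5]
  ],
  "dr": [
    [0, 0, 0],
    [0, 0, 0.006],
    [0, 0, 0.01],
    [0, 0, 0.01]
  ]
}}

```text
clock: 12.5
position: [454.7, 269.1, 328.6]
ee_rot: [-0.687, 0.717, -0.084, 0.082]
contact_force: [5.5, -1.8, -0.5]
gripper_width: 5.0
grasp_force: 59.7
```

```bash
cat > f.py <<'E'
from h import *
s=arm.read_state();F=s["contact_force"]-[0,0,-3.6];t=s["wrist_torque"]-[.13,.65,-.05];Z=R.from_quat(s["ee_rot"]).as_matrix()
n=-Z[:,1];print("F",s["contact_force"].round(1),"T",s["wrist_torque"].round(2),"pos",s["position"].round(1),"lean",np.degrees(np.arcsin(n[2])).round(2),"yaw",np.degrees(np.arctan2(n[1],n[0])).round(2),"w",s["gripper_width"])
Ft=Z.T@F;Tt=Z.T@t;print("tool F",Ft.round(1),"T",Tt.round(2),"lever z(mm)",(-Tt[0]/Ft[1]*1000).round(0),"x(mm)",(Tt[2]/Ft[1]*1000).round(0))
E
python3 f.py
```

```text
F [ 5.5 -1.8 -0.5] T [-0.58 -1.54  0.22] pos [454.7 269.1 328.6] lean 13.44 yaw -2.49 w 5.022483138067755
tool F [ 1.6 -6.2 -1.7] T [ 2.21  0.54 -0.41] lever z(mm) 359.0 x(mm) 66.0
```

{"name": "move_arm", "arguments": {
  "fingers": [0, 0, 0, 0],
  "travel": [
    [0, 1.6, 0],
    [0, 3.3, 0],
    [0, 4.9, 0],
    [0, 4.9, 0]
  ],
  "dr": [
    [0.005, 0, -0.002],
    [0.01, 0, -0.004],
    [0.015, 0, -0.004],
    [0.015, 0, -0.004]
  ]
}}

```text
clock: 12.9
position: [450.6, 269.2, 327.7]
ee_rot: [-0.688, 0.715, -0.09, 0.088]
contact_force: [12.2, -3.7, -3.0]
gripper_width: 5.4
grasp_force: 59.1
```

```bash
python3 f.py
```

```text
F [12.2 -3.7 -3. ] T [-1.11 -3.53 -0.13] pos [450.6 269.2 327.7] lean 14.39 yaw -2.26 w 5.416760437847526
tool F [  3.2 -12.1   2.5] T [ 4.22  1.06 -0.2 ] lever z(mm) 349.0 x(mm) 16.0
```

```bash
cat > wr.py <<'E'
from h import *
c=cam("wrist");im=arm.get_image("wrist");import sys
cv2.imwrite("pics/"+sys.argv[1]+".png",im[:,:,::-1]);cv2.imwrite("pics/"+sys.argv[1]+"s.png",arm.get_image("scene")[:,:,::-1])
def cl(p):
    r,g,b=map(int,p)
    if b>r+20: return "B" if b>125 else "b"
    if r>b+50 and r>g+70: return "w"
    if r>b+35: return "O" if r>170 else "o"
    if max(p)<80: return "k"
    return "g" if max(p)<170 else "G"
for y in range(30,230,15): print(y,"".join(cl(im[y,x]) for x in range(262,345)))
E
python3 wr.py w6
```

```text
30 ooooooooooooOOOOOOOOOOOOOOOOOOOOOOooooooooooooooooooooooooooooooooooooooooooooooooo
45 ooooooooooooOOOOOOOOOOOOOOOOOOOOOOgBBBBBggggggggggggggggggggggggggggggggggggggggggg
60 ooooooooooooOOOOOOOOOOOOOOOOOOOOOOgBBBBBggggggggggggggggggggggggggggggggggggggggggg
75 ooooooooooooOOOOOOOOOOOOOOOOOOOOOOgBBBBgGGggggggggggggggggggggggggggggggggggggggggg
90 ooooooooooooOOOOOOOOOOOOOOOOOOOOOOBBBBBgGGggggggggggggggggggggggggggggggggggggggggg
105 ooggggggggggOOOOOOOOOOOOOOOOOOOOOOBBBBBgGGggggggggggggggggggggggggggggggggggggggggg
120 GGGGGGGGGGGGGOOOOOOOOOOOOOOOOOOOOOBBBBBgGGggggggggggggggggggggggggggggggggggggggggg
135 GGGGGgggggggOOOOOOOOOOOOOOOOOOOOogBBBBBgGgggggggggggggggggggggggggggggggggggggggggg
150 GGGGGGGGGGGggOOOOOOOOOOOOOOOOOOOogBBBBBgGgggggggggggggggggggggggggggggggggggggggggg
165 GGGGGGGGGGGgggOOOOOOOOOOOOOOOOOOogBBBBBgGgggggggggggggggggggggggggggggggggggggggGGG
180 GGGGGGGGGGGgggOOOOOOOOOOOOOOOOOOogBBBBBGGgggggggggggggggggggggggggggggGGGGGGGGGGGGG
195 GGGGGGGGGGGgggOOOOOOOOOOOOOOOOOOogBBBBgGggggggggggggggggggGGGGGGGGGGGGGGGGGGGGGGGGG
210 GGGGGGGGGGGgggoOOOOOOOOOOOOOOOOOogBBBBgGggggggggggggggggggggggggggggggggggggggggggg
225 GGGGGGGGGGGgggoOOOOOOOOOOOOOOOOOogBBBBgGGgggggggggggggggggggggggggggggggggggggggggg
```

{"name": "move_arm", "arguments": {
  "fingers": [0, 0, 0, 0],
  "travel": [
    [0, -1.7, 0.3],
    [0, 0.3, 0.4],
    [0, 2.2, 0.5],
    [0, 2.2, 0.5]
  ],
  "dr": [
    [0, 0, 0],
    [0.006, 0, 0],
    [0.012, 0, 0],
    [0.012, 0, 0]
  ]
}}

```text
clock: 13.4
position: [448.4, 269.4, 326.8]
ee_rot: [-0.687, 0.715, -0.094, 0.092]
contact_force: [11.7, -3.6, -2.3]
gripper_width: 5.1
grasp_force: 59.2
```

```bash
python3 f.py; python3 wr.py w7 | sed -n '6,8p;11,13p'
```

```text
F [11.7 -3.6 -2.3] T [-0.98 -3.19 -0.08] pos [448.4 269.4 326.8] lean 15.06 yaw -2.26 w 5.106543056587207
tool F [  3.1 -11.7   1.8] T [ 3.88  0.94 -0.23] lever z(mm) 331.0 x(mm) 19.0
105 ooggggggggggOOOOOOOOOOOOOOOOOOOOOOBBBBBBgGGgggggggggggggggggggggggggggggggggggggggg
120 GGGGGGGGGGGGOOOOOOOOOOOOOOOOOOOOOOBBBBBggGGgggggggggggggggggggggggggggggggggggggggg
135 gGGGGGGgggggOOOOOOOOOOOOOOOOOOOOOgBBBBBggGGgggggggggggggggggggggggggggggggggggggggg
180 GGGGGGGGGGGgggOOOOOOOOOOOOOOOOOOogBBBBBgGGgggggggggggggggggggggggggggggGGGGGGGGGGGG
195 GGGGGGGGGGGgggoOOOOOOOOOOOOOOOOOoBBBBBBgGGgggggggggggggggggGGGGGGGGGGGGGGGGGGGGGGGG
210 GGGGGGGGGGggggoOOOOOOOOOOOOOOOOOogBBBBBgGGggggggggggggggggggggggggggggggggggggggggg
```

Kinematics show the contact stayed at the backrest's top (x≈505 throughout), so the board is now leaning too far. I'll undo the lean to about 11.8°, staying slightly forward and just above the ledge.

```bash
python3 - <<'E'
from h import *
for lean,hx in ((11.8,526.5),(11.8,525)):
    G,f=seat(lean=lean,hx=hx,yaw=-2.2,hy=231.5);Rt=toolR(-2.2,lean);tcp=G+[0,0,1.5]-155*Rt[:,2];print(go(G+[0,0,1.5],Rt),tcp,"topx",tcp[0]+218*np.sin(np.radians(lean)),"bot",tcp[0]+328*np.sin(np.radians(lean)))
E
```

```text
('travel', array([ -0.1, -15.9,  -0.3]), 'dr', array([-0.057,  0.002, -0.001])) [463.75274562 268.93632332 331.18199167] topx 508.33288492480693 bot 530.8274506274039
('travel', array([ -0.1, -14.5,  -0.7]), 'dr', array([-0.057,  0.002, -0.001])) [462.25274562 268.93632332 331.18199167] topx 506.83288492480693 bot 529.3274506274039
```

{"name": "move_arm", "arguments": {
  "fingers": [0, 0, 0, 0, 0, 0],
  "travel": [
    [0, -3, -0.8],
    [0, -6.5, -0.8],
    [0, -10.5, -0.6],
    [0, -14, -0.5],
    [0, -15.9, -0.3],
    [0, -15.9, -0.3]
  ],
  "dr": [
    [0, 0, 0],
    [-0.015, 0, 0],
    [-0.033, 0, 0],
    [-0.05, 0, 0],
    [-0.057, 0, 0],
    [-0.057, 0, 0]
  ]
}}

```text
clock: 14.1
position: [462.8, 268.7, 330.1]
ee_rot: [-0.689, 0.718, -0.072, 0.07]
contact_force: [1.6, -1.2, -0.0]
gripper_width: 5.5
grasp_force: 60.1
```

```bash
python3 f.py; python3 wr.py w8 | sed -n '6,8p;11,13p'
```

```text
F [ 1.6 -1.2 -0. ] T [-0.08 -0.37  0.24] pos [462.8 268.7 330.1] lean 11.6 yaw -2.34 w 5.472193691023364
tool F [ 1.2 -2.4 -3.2] T [ 1.03  0.11 -0.32] lever z(mm) 435.0 x(mm) 137.0
105 ooggggggggggOOOOOOOOOOOOOOOOOOOOOoBBBBBBBBBgggggggggggggggggggggggggggggggggggggggg
120 gGGGGGGGGGGGGOOOOOOOOOOOOOOOOOOOOgBBBBBBBBBgggggggggggggggggggggggggggggggggggggggg
135 gggggggggggggoOOOOOOOOOOOOOOOOOOogBBBBBBBBggggggggggggggggggggggggggggggggggggggggg
180 GGGGGGGGGGGGggOOOOOOOOOOOOOOOOOOogBBBBBBBBggggggggggggggggggggggGGGGGGGGGGGGGGGGGGG
195 GGGGGGGGGGGGggoOOOOOOOOOOOOOOOOOogBBBBBBBBggggggggggggGGGGGGGGGGGGGGGGGGGGGGGGGGGGG
210 GGGGGGGGGGGGggoOOOOOOOOOOOOOOOOOogBBBBBBBgggggggggggggggggggggggggggggggggggggggggg
```

{"name": "move_arm", "arguments": {
  "fingers": [0, 0, 0, 0],
  "travel": [
    [0, 0, -0.5],
    [0, 0.8, -0.7],
    [0, 1.5, -0.8],
    [0, 1.5, -0.8]
  ],
  "dr": [
    [0, 0, 0],
    [0, 0, 0],
    [0, 0, 0],
    [0, 0, 0]
  ]
}}

```text
clock: 14.6
position: [461.2, 268.5, 329.9]
ee_rot: [-0.689, 0.718, -0.072, 0.071]
contact_force: [6.2, -1.3, -5.2]
gripper_width: 5.0
grasp_force: 59.1
```

```bash
python3 f.py; python3 wr.py w9 | sed -n '6,8p;11,13p'
```

```text
F [ 6.2 -1.3 -5.2] T [-0.23 -1.74  0.17] pos [461.2 268.5 329.9] lean 11.61 yaw -2.33 w 5.001155309378396
tool F [ 1.  -5.8  2.8] T [ 2.4   0.21 -0.27] lever z(mm) 415.0 x(mm) 46.0
105 ooggggggggggoOOOOOOOOOOOOOOOOOOOOoBBBBBBggggggggggggggggggggggggggggggggggggggggggg
120 GGGGGGGGGGGGGOOOOOOOOOOOOOOOOOOOOgBBBBBBggggggggggggggggggggggggggggggggggggggggggg
135 gggggggggggggoOOOOOOOOOOOOOOOOOOogBBBBBgggggggggggggggggggggggggggggggggggggggggggg
180 GGGGGGGGGGGgggoOOOOOOOOOOOOOOOOOogBBBBBgggggggggggggggggggggggggGGGGGGGGGGGGGGGGGGG
195 GGGGGGGGGGGgggoOOOOOOOOOOOOOOOOOogBBBBBggggggggggggggGGGGGGGGGGGGGGGGGGGGGGGGGGGGGG
210 GGGGGGGGGGGgggoOOOOOOOOOOOOOOOOOogBBBBBgggggggggggggggggggggggggggggggggggggggggggg
```

{"name": "move_arm", "arguments": {
  "fingers": [0, 0, 0],
  "travel": [
    [0, 0.5, -0.1],
    [0, 1, -0.2],
    [0, 1, -0.2]
  ],
  "dr": [
    [0, 0, 0],
    [0, 0, 0],
    [0, 0, 0]
  ]
}}

```text
clock: 15.0
position: [460.7, 268.6, 330.1]
ee_rot: [-0.689, 0.718, -0.073, 0.071]
contact_force: [9.7, -0.6, -5.5]
gripper_width: 5.3
grasp_force: 58.7
```

```bash
python3 f.py; python3 wr.py w10 | sed -n '6,8p;11,13p'
```

```text
F [ 9.7 -0.6 -5.5] T [-0.46 -2.57  0.17] pos [460.7 268.6 330.1] lean 11.66 yaw -2.33 w 5.319906247905122
tool F [ 0.2 -9.1  3.9] T [ 3.24  0.41 -0.31] lever z(mm) 355.0 x(mm) 34.0
105 ogggggggggggOOOOOOOOOOOOOOOOOOOOogBBBBBgggggggggggggggggggggggggggggggggggggggggggg
120 GGGGGGGGGGGGGOOOOOOOOOOOOOOOOOOOOgBBBBBgggggggggggggggggggggggggggggggggggggggggggg
135 gggggggggggggoOOOOOOOOOOOOOOOOOOogBBBBBgggggggggggggggggggggggggggggggggggggggggggg
180 GGGGGGGGGGGgggoOOOOOOOOOOOOOOOOOogBBBBBgggggggggggggggggggggggggGGGGGGGGGGGGGGGGGGG
195 GGGGGGGGGGGgggoOOOOOOOOOOOOOOOOOogBBBBgggggggggggggggGGGGGGGGGGGGGGGGGGGGGGGGGGGGGG
210 GGGGGGGGGGGgggoOOOOOOOOOOOOOOOOOogBBBBggggggggggggggggggggggggggggggggggggggggggggg
```

{"name": "move_arm", "arguments": {
  "fingers": [0, 0, 0, 0],
  "travel": [
    [0, -0.8, 0],
    [0, -0.8, 0.7],
    [0, -0.8, 1.2],
    [0, -0.8, 1.2]
  ],
  "dr": [
    [0, 0, 0],
    [0, 0, 0],
    [0, 0, 0],
    [0, 0, 0]
  ]
}}

```text
clock: 15.5
position: [461.3, 268.8, 329.8]
ee_rot: [-0.689, 0.718, -0.072, 0.071]
contact_force: [4.2, -0.3, -0.6]
gripper_width: 5.3
grasp_force: 59.7
```

```bash
python3 f.py
```

```text
F [ 4.2 -0.3 -0.6] T [-0.36 -1.66  0.18] pos [461.3 268.8 329.8] lean 11.65 yaw -2.34 w 5.273895624188163
tool F [ 0.1 -4.7 -2.1] T [ 2.33  0.34 -0.31] lever z(mm) 499.0 x(mm) 66.0
```

{"name": "move_arm", "arguments": {
  "fingers": [0, 0, 0, 0],
  "travel": [
    [0, 0, 0.4],
    [0, 0.6, 0.7],
    [0, 1.3, 0.8],
    [0, 1.3, 0.8]
  ],
  "dr": [
    [0, 0, 0],
    [0.002, 0, 0],
    [0.004, 0, 0],
    [0.004, 0, 0]
  ]
}}

```text
clock: 15.9
position: [460.2, 268.9, 329.5]
ee_rot: [-0.689, 0.717, -0.074, 0.073]
contact_force: [3.8, -1.6, 5.4]
gripper_width: 5.4
grasp_force: 60.6
```

```bash
python3 f.py; python3 wr.py w11 | sed -n '6,8p;11,13p'
```

```text
F [ 3.8 -1.6  5.4] T [-0.62 -1.51  0.07] pos [460.2 268.9 329.5] lean 11.93 yaw -2.33 w 5.423087377688364
tool F [ 1.4 -5.6 -8. ] T [ 2.18  0.62 -0.26] lever z(mm) 387.0 x(mm) 47.0
105 ooggggggggggOOOOOOOOOOOOOOOOOOOOOgBBBBBBggggggggggggggggggggggggggggggggggggggggggg
120 GGGGGGGGGGGGOOOOOOOOOOOOOOOOOOOOogBBBBBBggggggggggggggggggggggggggggggggggggggggggg
135 ggGggggggggggoOOOOOOOOOOOOOOOOOOogBBBBBBggggggggggggggggggggggggggggggggggggggggggg
180 GGGGGGGGGGGgggOOOOOOOOOOOOOOOOOOogBBBBBgggggggggggggggggggggggggGGGGGGGGGGGGGGGGGGG
195 GGGGGGGGGGGGggOOOOOOOOOOOOOOOOOOogBBBBBgggggggggggggggGGGGGGGGGGGGGGGGGGGGGGGGGGGGG
210 GGGGGGGGGGGGggoOOOOOOOOOOOOOOOOOogBBBBBgggggggggggggggggggggggggggggggggggggggggggg
```

{"name": "move_arm", "arguments": {
  "fingers": [0, 0, 0],
  "travel": [
    [0, 0.5, 0],
    [0, 1.0, 0],
    [0, 1.0, 0]
  ],
  "dr": [
    [0, 0, 0],
    [0, 0, 0],
    [0, 0, 0]
  ]
}}

```text
clock: 16.3
position: [459.9, 268.9, 329.4]
ee_rot: [-0.689, 0.717, -0.074, 0.073]
contact_force: [8.7, -2.8, 3.5]
gripper_width: 5.3
grasp_force: 60.5
```

```bash
python3 f.py; python3 wr.py w12 | sed -n '6,8p;11,13p'
```

```text
F [ 8.7 -2.8  3.5] T [-1.   -2.62  0.06] pos [459.9 268.9 329.4] lean 11.99 yaw -2.33 w 5.296487907055226
tool F [  2.4 -10.   -5.2] T [ 3.31  0.95 -0.32] lever z(mm) 329.0 x(mm) 32.0
105 ooggggggggggOOOOOOOOOOOOOOOOOOOOogBBBBBBggggggggggggggggggggggggggggggggggggggggggg
120 GGGGGGGGGGGGOOOOOOOOOOOOOOOOOOOOogBBBBBBggggggggggggggggggggggggggggggggggggggggggg
135 gggGgggggggggOOOOOOOOOOOOOOOOOOOogBBBBBBggggggggggggggggggggggggggggggggggggggggggg
180 GGGGGGGGGGGGggOOOOOOOOOOOOOOOOOOogBBBBBggggggggggggggggggggggggggGGGGGGGGGGGGGGGGGG
195 GGGGGGGGGGGgggOOOOOOOOOOOOOOOOOOogBBBBBgggggggggggggggGGGGGGGGGGGGGGGGGGGGGGGGGGGGG
210 GGGGGGGGGGGGggOOOOOOOOOOOOOOOOOOogBBBBBgggggggggggggggggggggggggggggggggggggggggggg
```

{"name": "move_arm", "arguments": {
  "fingers": [6, 7, 8, 9, 10, 12, 15, 18, 22, 26],
  "travel": [
    [0, 0, 0],
    [0, 0, 0],
    [0, 0, 0],
    [0, 0, 0],
    [0, 0, 0],
    [0, 0, 0],
    [0, 0, 0],
    [0, 0, 0],
    [0, 0, 0],
    [0, 0, 0]
  ],
  "dr": [
    [0, 0, 0],
    [0, 0, 0],
    [0, 0, 0],
    [0, 0, 0],
    [0, 0, 0],
    [0, 0, 0],
    [0, 0, 0],
    [0, 0, 0],
    [0, 0, 0],
    [0, 0, 0]
  ]
}}

```text
clock: 17.4
position: [458.7, 268.5, 327.5]
ee_rot: [-0.689, 0.718, -0.074, 0.071]
contact_force: [-0.3, 1.3, 0.3]
gripper_width: 25.9
grasp_force: 0.0
```

```bash
python3 f.py; python3 wr.py w13 | sed -n '6,8p;11,13p'; python3 - <<'E'
import cv2,numpy as np
a=cv2.imread("pics/w13s.png");w=cv2.imread("pics/w13.png")
cv2.imwrite("pics/rel.png",np.hstack([cv2.resize(a[180:340,300:460],(400,400),interpolation=cv2.INTER_CUBIC),cv2.resize(w[20:370,130:480],(400,400))]))
E
```

```text
F [-0.3  1.3  0.3] T [ 0.03  0.37 -0.01] pos [458.7 268.5 327.5] lean 11.74 yaw -2.36 w 25.920368980085453
tool F [-1.3 -0.4 -3.9] T [ 0.29  0.08 -0.06] lever z(mm) 667.0 x(mm) 143.0
105 oooooOOOOOOOOOOOOOOOOOOOOOgBBBBBBBBgggggggggggggggggggggggggggggggggggggggggggggggg
120 GGGGGOOOOOOOOOOOOOOOOOOOOogBBBBBBBBgggggggggggggggggggggggggggggggggggggggggggggggg
135 GGGGGOOOOOOOOOOOOOOOOOOOOogBBBBBBBBgggggggggggggggggggggggggggggggggggggggggggggggg
180 GGGGGGOOOOOOOOOOOOOOOOOOOogBBBBBBBBgggggggggggggggggggggggggggggGGGGGGGGGGGGGGGGGGG
195 GGGGGGgOOOOOOOOOOOOOOOOOOogBBBBBBBgggggggggggggggggGGGGGGGGGGGGGGGGGGGGGGGGGGGGGGGG
210 GGGGGGgOOOOOOOOOOOOOOOOOOogBBBBBBBggggggggggggggggggggggggggggggggggggggggggggggggg
```

View pics/rel.png

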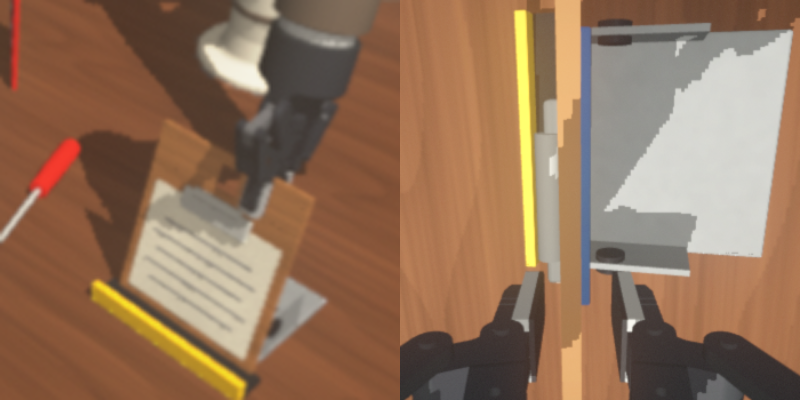

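The board now stands on the ledge, flat against the backrest, level and centred, with both fingers clear of it. I'll back straight out.

{"name": "move_arm", "arguments": {
  "fingers": [35, 40, 40, 40, 40, 40, 40, 40, 40, 40],
  "travel": [
    [0, 0, 0],
    [0, 0, -3],
    [0, 0, -10],
    [0, 0, -22],
    [0, 0, -38],
    [0, 0, -58],
    [0, 0, -80],
    [0, 0, -100],
    [0, 0, -110],
    [0, 0, -110]
  ],
  "dr": [
    [0, 0, 0],
    [0, 0, 0],
    [0, 0, 0],
    [0, 0, 0],
    [0, 0, 0],
    [0, 0, 0],
    [0, 0, 0],
    [0, 0, 0],
    [0, 0, 0],
    [0, 0, 0]
  ]
}}

```text
clock: 18.5
position: [436.3, 269.5, 438.0]
ee_rot: [-0.689, 0.717, -0.073, 0.074]
contact_force: [0.0, 0.1, 0.2]
gripper_width: 39.9
grasp_force: 0.0
```

```bash
python3 - <<'E'
from h import *
a=arm.get_image("scene")[:,:,::-1].astype(int);b=cv2.imread("pics/w13s.png").astype(int)
d=np.abs(a-b).max(2);print("moved px in sheet/lower-board area",(d[250:325,335:415]>40).sum())
S=cam("scene");G,f=seat(lean=12,yaw=-2.3)
hs=cv2.cvtColor(a.astype(np.uint8),cv2.COLOR_BGR2HSV)
s0=cv2.imread("pics/scene.png").astype(int);print("driver/can area diff",(np.abs(a-s0).max(2)[230:320,190:330]>60).sum())
print(arm.read_state()["contact_force"],arm.read_state()["clock"])
E
```

```text
moved px in sheet/lower-board area 453
driver/can area diff 68
[ 0.18465986  0.02365496 -1.13452311] 18.55
```

```bash
python3 - <<'E'
from h import *
a=cv2.cvtColor(arm.get_image("scene"),cv2.COLOR_RGB2GRAY);b=cv2.cvtColor(cv2.imread("pics/w13s.png"),cv2.COLOR_BGR2GRAY)
for x0,y0,x1,y1 in ((345,280,405,328),(350,255,410,300)):
    r=cv2.matchTemplate(a[y0-6:y1+6,x0-6:x1+6],b[y0:y1,x0:x1],cv2.TM_CCOEFF_NORMED);print(r.max(),np.unravel_index(r.argmax(),r.shape))
c=cam("wrist");w=arm.get_image("wrist");cv2.imwrite("pics/w14.png",w[:,:,::-1])
d=np.abs(a.astype(int)-b).astype(np.uint8);print("diff mean sheet",[int(d[y,x0:x0+10].mean()) for y,x0 in ((270,370),(290,365),(300,380),(315,385))])
E
```

```text
0.99989086 (np.int64(6), np.int64(6))
0.9013642 (np.int64(6), np.int64(6))
diff mean sheet [38, 2, 2, 1]
```

The board hasn't moved: the template match shows zero shift, and the difference is only the gripper's shadow. I'm handing it in.

```bash
python3 -c "
from bench import arm
print(arm.job_done())"
```

```text
the job is handed in; nothing more can be done
None
```

The brown clipboard is off its hook and on the reading stand: bottom edge on the ledge, back against the backrest, clip at the top, sheet outward, straight and near the middle. It did not move when the gripper backed out, I saw no sign that the spray can, tape roll or screwdriver had moved, and I handed the job in at about 19 s; no verdict came back.

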